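# Pack the gearbox kit tray

### The arm

A 6-joint arm with a two-finger parallel gripper is mounted at the origin on the work surface. World frame = base frame: x ahead of the robot, y to its left, z up, the work surface at z = 0. Lengths are in mm, angles in rad, forces in N, time in s.
With the tool pointing down it reaches from about 275 to 1000 mm from the base axis. Payload 8.4 kg.
Tool frame: the origin (TCP) lies midway between the tips of the shut fingers; the grasp point (between the pads) lies 19 mm behind it (r.grip_point_offset is the distance from the TCP to the grasp point, in mm); z points along the fingers, x is the direction in which the jaws open and shut, and the axes are right-handed (so a half turn about z gives the same grasp; the last joint's range is limited). The gripper opens to 85 mm and grips with 20 to 120 N. Pads are 22 mm wide; open, the fingers measure 114 mm over their backs; the gripper's body (76 mm by 85 mm) begins 54 mm behind the grasp point. The pads swing forward as they close: fully open they stand 13 mm farther back than shut.
Start: joints at [-1.197, 0.353, 1.633, -0, 1.155, -0.002], TCP at [229.384, -581.387, 231.281] pointing down, gripper open.
Joint ranges: [-2.63, 2.63], [-0.92, 2.1], [0.06, 2.66], [-1.3, 4.44], [0, 2.69], [-3.02, 3.02]. Speed limits (rad/s): [2.22, 2.22, 2.79, 3.14, 3.14, 3.14].

### API

Orientations are given as [roll, pitch, yaw] about the fixed x, y, z axes, in that order (R = Rz(yaw) Ry(pitch) Rx(roll)).
In Python, from rig import monitor, vision, sign_off, r gives the robot as it stands.
- The arm moves only by the shell command python3 -m inch 'ROWS' [FORCE]. ROWS is JSON, a list of rows, each an object with "dp": the shift along the tool's x, y, z in mm, a list of three; "angular": the turn, a rotation vector about the tool's x, y, z in rad, a list of three; "fingers": the closure in counts, from 0 (fully open) to 255 (shut). A call has 1 to 12 rows; each row is the pose to reach, as a shift and turn from the pose commanded when the call began, along the tool's axes at that moment; what a row does not reach only later rows make up. A row lasts 1/12 s, in which the tool goes at most 41.7 mm and 7.16 degrees, less where a joint would pass 70% of its speed; a pose out of reach is approached as far as the arm can. A call with a gripper value outside its range is refused whole. The fingers move at their own pace and stop on an object; FORCE is the grip in N (left out, the last holds). Time passes only in rows, so rows that repeat a pose let the fingers close. It gives the time, the measured TCP pose, the force and the opening at its end, in the units of the state.
- monitor.sense(): the state, without advancing time (a new reading comes with each control period).
- vision.grab_frame(name): name is "side" or "top"; returns (picture, depth): 384x512x3 uint8, blue, green, red; 384x512 float32, mm along the optical axis (not along the pixel's ray), 0 where there is no reading.
- vision.camera_params(name): a dict with "fx", "fy", "cx", "cy" (pixels), "R" (3x3) and "t" (3): a world point X has camera coordinates R X + t. Camera axes: x right, y down, z forward; pixel columns grow to the right and rows downward; lengths in mm; the calibration is good to about 2 mm. A picture is of the moment at which its call begins. camera_params takes no time and is no camera call.
- sign_off(): hands the job in, once; it reports no verdict.
The state is a dict: "clock": time; "qpos": joint angles; "qvel": joint speeds; "joint_efforts": joint torques, N m; "eef_pos": TCP position; "tcp_rot": TCP orientation; "contact_force": force on the tool from outside, world axes, zero at the start; "wrist_torque": the same for the moment, N m; "opening": opening from 0.0 (shut) to 1.0 (fully open).
Only numpy, scipy, OpenCV 4.12 (cv2) and the standard library are available. Lean on these libraries where they do the work, as an engineer would, in place of code of your own. Each camera call takes 0.05 s, during which the arm holds its last target.

### The job

Pack the gearbox kit into the black tray, each part lying flat on the floor of its own pocket, the same side up as you find it: the toothed gear in the large round pocket, the shaft collar in the small round one, the long square tube in the long narrow one and the bearing block in the short wide one. Leave the two look-alikes, the smooth wheel and the short tube, where they lie on the bench.

Things in the scene. Friction and masses are not known exactly. Their poses are not given: they have to be found in the camera images.
- gear: The toothed gear: its rim has 12 coarse square teeth. Bare steel, 70 mm across: a flat disc 10 mm thick with a round hub, 30 mm across, rising from its middle to 34 mm above the bench. Grip it by the hub (hub sides from 10 to 34 mm above the underside). Origin at the centre of its underside, z up through the hub. About 0.25 kg. Loose on the black bench.
- collar: The shaft collar: a bare steel ring 40 mm outside, 18 mm bore, 26 mm tall, standing on its flat face. Origin at the centre of its underside on the bore axis; z up. About 0.15 kg. Loose on the black bench.
- long_tube: The long tube: a piece of square aluminium tube 82 mm long, 25 x 25 mm, open at both ends, lying on a flat side. Origin at its middle (12.5 mm above the bench), x along its length. About 0.06 kg. Loose on the black bench.
- bearing_block: The bearing block: a solid aluminium block 54 mm (x) by 34 mm (y) and 34 mm tall, two small dark bolt holes in its top and a bearing in each long side. Origin at the centre of its underside, z up. About 0.15 kg. Loose on the black bench.
- smooth_wheel: The look-alike of the gear, not part of the kit: the rim is plain and smooth, without teeth. Bare steel, 70 mm across: a flat disc 10 mm thick with a round hub, 30 mm across, rising from its middle to 34 mm above the bench. Origin at the centre of its underside, z up through the hub. About 0.25 kg. Loose on the black bench.
- short_tube: The look-alike of the long tube, not part of the kit: the same square aluminium tube but only 48 mm long, 25 x 25 mm. Origin at its middle (12.5 mm above the bench), x along its length. Loose on the black bench.
- large_round_insert: Fixed grey insert 112 x 112 x 14 mm, one of four (2 x 2) in any arrangement, in a low black tray (236 mm square, all at one yaw, rim at most 18 mm above the bench). Origin: centre of its underside, 4 mm above the bench. Has the larger round pocket, 92 mm across (for the gear), 8 mm deep, its black floor 6 mm above the origin.
- small_round_insert: Fixed grey insert 112 x 112 x 14 mm, one of four (2 x 2) in any arrangement, in a low black tray (236 mm square, all at one yaw, rim at most 18 mm above the bench). Origin: centre of its underside, 4 mm above the bench. Has the smaller round pocket, 62 mm across (for the collar), 8 mm deep, its black floor 6 mm above the origin.
- long_insert: Fixed grey insert 112 x 112 x 14 mm, one of four (2 x 2) in any arrangement, in a low black tray (236 mm square, all at one yaw, rim at most 18 mm above the bench). Origin: centre of its underside, 4 mm above the bench. Has the long narrow pocket, 100 mm along x and 46 mm along y (for the long tube, lying along x), 8 mm deep, its black floor 6 mm above the origin.
- short_insert: Fixed grey insert 112 x 112 x 14 mm, one of four (2 x 2) in any arrangement, in a low black tray (236 mm square, all at one yaw, rim at most 18 mm above the bench). Origin: centre of its underside, 4 mm above the bench. Has the short wide rectangular pocket, 76 mm along x and 56 mm along y (for the bearing block, its 54 mm side along x), 8 mm deep, its black floor 6 mm above the origin.
Not all that is in view belongs to the job. What is shaped like the bearing_block but pink or purple is not meant.

How it is judged:
By the outcome, as a careful person would: the job done as asked, in the order asked, and still so for the second after the job is handed in, with the robot touching nothing.
It also fails if it takes over 118 s, if anything falls off the work surface, if the arm or the gripper's body presses on something with over 40 N, if the wrist force passes 120 N, or if a joint passes its speed limit or range.

## Working session

There is one attempt and no reset: what is moved stays moved. The work goes in short steps, Python scripts to look and compute and a shell command to move; the robot and the scene stay as the last step left them, time stands still between calls to the robot, and variables do not carry over. Pictures are saved under pics/ and viewed, and the job is handed in when it is done.

```bash
ls; mkdir -p pics; python3 - <<'E'
from rig import monitor, vision, r
import cv2,numpy as np
s=monitor.sense();print(s['clock'],s['eef_pos'],s['tcp_rot'],r.grip_point_offset)
for n in('top','side'):
    p,d=vision.grab_frame(n);cv2.imwrite(f'pics/{n}0.png',p);np.save(f'{n}0.npy',d);np.save(f'{n}0p.npy',p)
    c=vision.camera_params(n);print(n,c)
E
```

```text
pics
0.0 [ 229.21039404 -580.92255877  230.5521635 ] [ 3.14155197e+00  1.42735955e-03 -1.19493907e+00] 18.700000000000003
top {'fx': 430.2421866569232, 'fy': 430.2421866569232, 'cx': 254.61134219593382, 'cy': 192.39524168123054, 'R': array([[-4.00215743e-03, -9.99990646e-01, -1.64040543e-03],
       [-9.86339766e-01,  4.21765139e-03, -1.64669599e-01],
       [ 1.64674977e-01,  9.58963451e-04, -9.86347420e-01]]), 't': array([ -18.56697515,  467.355665  , 1207.32819203])}
side {'fx': 461.5136552226539, 'fy': 461.5136552226539, 'cx': 262.4071763405957, 'cy': 189.7650466162452, 'R': array([[ 0.99363369, -0.11164234, -0.01510234],
       [-0.07052964, -0.51191095, -0.85613828],
       [ 0.08785023,  0.851753  , -0.51652606]]), 't': array([-474.96739038,   70.96504122, 1160.58978249])}
```

```bash
python3 - <<'E'
import cv2
for n in('top','side'):
    p=cv2.imread(f'pics/{n}0.png');cv2.imwrite(f'pics/{n}0b.png',cv2.resize(p,(800,600),interpolation=cv2.INTER_CUBIC))
E
```

```text
(no output)
```

View pics/top0b.png

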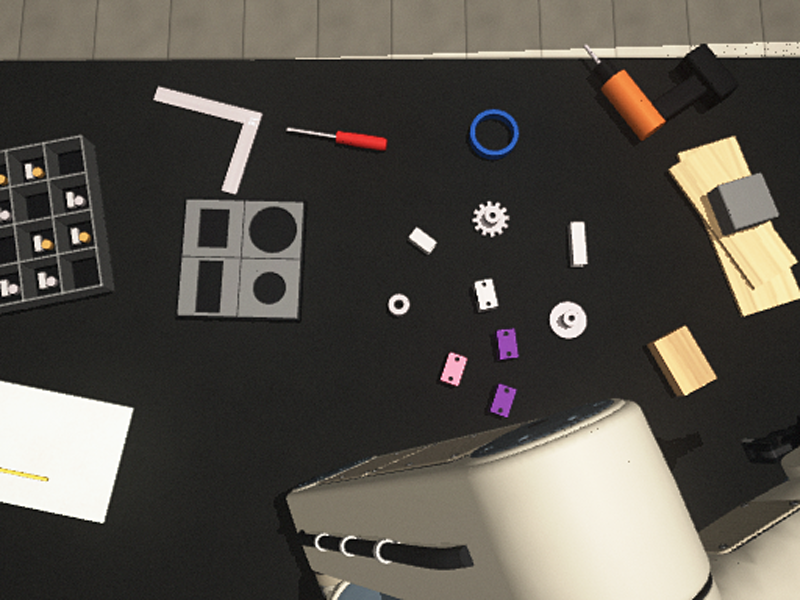

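View pics/side0b.png

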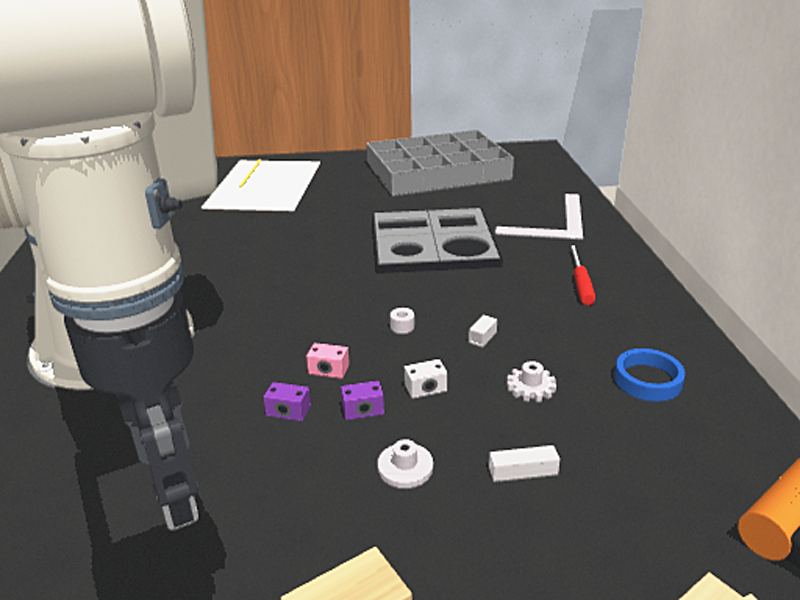

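Top picture (800x600 view):
- **Discs with hubs:** (490,218) has teeth, so it is the gear. (568,320) has a smooth rim, so it is the look-alike.
- **Tubes:** (577,244) is the longer one. (423,240) is the shorter one.
- **Block shapes:** (486,295) is bare aluminium. (453,369), (507,344) and (503,400) are pink or purple, so not meant.
- **Collar:** (399,304).
- **Tray:** (240,260).

Next I'll enlarge and measure.

```bash
python3 - <<'E'
import cv2,numpy as np
p=cv2.imread('pics/top0.png')
cv2.imwrite('pics/c1.png',cv2.resize(p[120:230,235:395],(800,550),interpolation=cv2.INTER_CUBIC))
cv2.imwrite('pics/c2.png',cv2.resize(p[120:210,105:205],(660,594),interpolation=cv2.INTER_CUBIC))
E
```

```text
(no output)
```

View pics/c1.png

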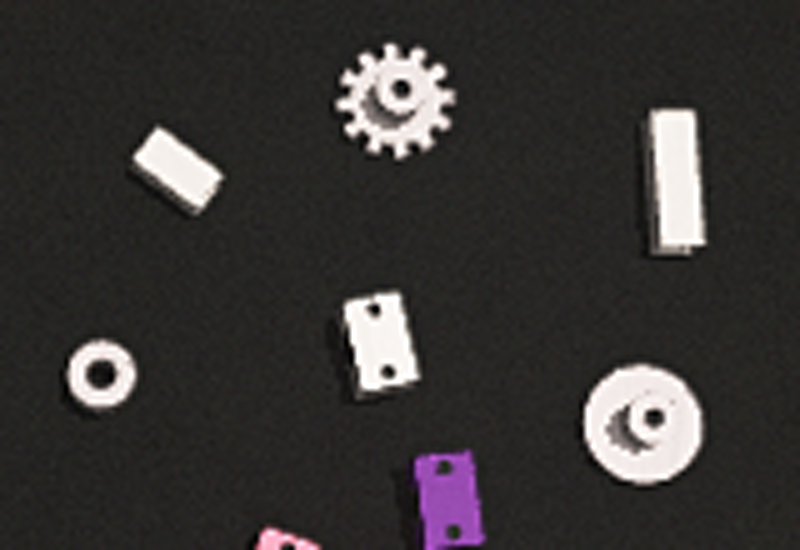

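View pics/c2.png

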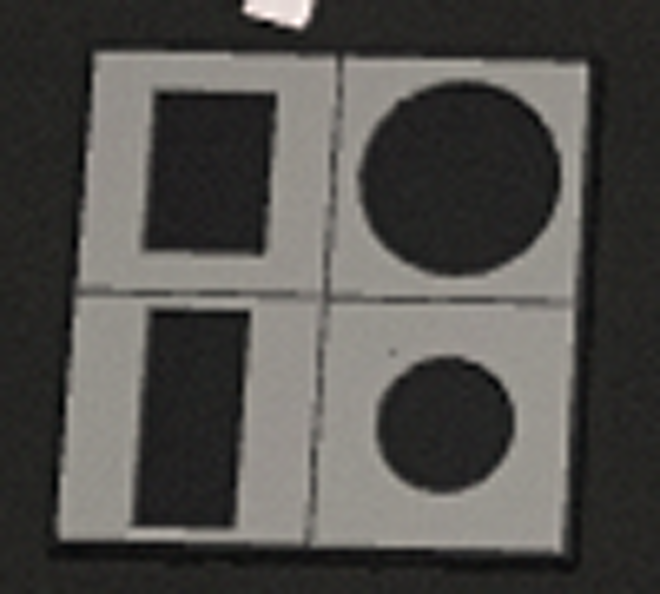

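The crops confirm the choices: in c1 the toothed gear is at (397,100) and the smooth wheel at (643,424). c2 shows the four pockets: short rectangle upper left, large round upper right, long lower left, small round lower right. Now I'll compute world poses.

```bash
cat > h.py <<'E'
import numpy as np
from rig import monitor, vision
def w(cam,u,v,z):
    c=vision.camera_params(cam);R=c['R'];t=c['t']
    d=R.T@np.array([(u-c['cx'])/c['fx'],(v-c['cy'])/c['fy'],1]);o=-R.T@t
    return o+d*(z-o[2])/d[2]
def crop(pts,s,ox,oy): return [((a+.5)/s-.5+ox,(b+.5)/s-.5+oy) for a,b in pts]
E
python3 - <<'E'
from h import *
np.set_printoptions(precision=1,suppress=True)
c1=lambda p,z:np.array([w('top',u,v,z)[:2] for u,v in crop(p,5,235,120)])
c2=lambda p,z:np.array([w('top',u,v,z)[:2] for u,v in crop(p,6.6,105,120)])
sd=lambda p,z:np.array([w('side',u,v,z)[:2] for u,v in crop(p,1.5625,0,0)])
print('gear',c1([(400,91)],34),c1([(397,100)],10),sd([(532,367)],34))
print('collar',c1([(101,374)],26),sd([(402,312)],26))
T=c1([(650,110),(695,110),(706,244),(662,246)],25);print('tube',T.mean(0),T,np.arctan2(*((T[0]+T[1]-T[2]-T[3])[::-1])))
S=sd([(489,462),(556,448)],25);print(S)
B=c1([(344,299),(400,291),(420,381),(362,391)],34);print('block',B.mean(0),B,np.arctan2(*((B[0]+B[1]-B[2]-B[3])[::-1])))
print(c1([(374,310),(388,372)],34), sd([(409,371),(436,367)],34))
G=c2([(93,52),(340,55),(590,62),(78,292),(327,296),(573,302),(57,541),(310,547),(563,553)],18);print(G)
M=G.mean(0);ax=(G[0]+G[1]+G[2]-G[6]-G[7]-G[8]);yaw=np.arctan2(ax[1],ax[0]);print('tray',M,yaw, np.linalg.norm(ax)/3)
for n,i in(('short',(0,1,3,4)),('large',(1,2,4,5)),('long',(3,4,6,7)),('small',(4,5,7,8))):print(n,G[list(i)].mean(0))
P=sd([(375,210),(497,208),(500,260),(379,264)],18);print('side tray',P.mean(0),P)
print(monitor.sense()['qpos'])
E
```

```text
gear [[ 631.7 -199.3]] [[ 633.2 -200.8]] [[ 630.5 -200.6]]
collar [[463.5 -21. ]] [[462.9 -17. ]]
tube [ 580.6 -364.4] [[ 621.9 -349.5]
 [ 621.8 -376.4]
 [ 539.9 -378.8]
 [ 538.8 -352.8]] 0.034520353581502274
[[ 533.4 -370.2]
 [ 621.  -356.7]]
block [ 481.3 -184.5] [[ 505.9 -163.2]
 [ 510.6 -196. ]
 [ 457.3 -206.2]
 [ 451.5 -172.4]] 0.17796204368034485
[[ 499.3 -180.5]
 [ 462.6 -187.8]] [[ 455.7 -186.9]
 [ 495.  -182.5]]
[[671.5 389.7]
 [669.6 276.4]
 [665.7 161.9]
 [558.8 391. ]
 [556.5 278.5]
 [553.2 167.4]
 [445.3 394.8]
 [442.1 282.1]
 [438.9 169.5]]
tray [555.7 279. ] -0.027134574552366723 226.91456196841372
short [614.1 333.9]
large [611.2 221. ]
long [500.7 336.6]
small [497.7 224.4]
side tray [564.3 276.6] [[448.4 408.5]
 [707.2 381. ]
 [662.7 150.5]
 [438.8 166.3]]
[-1.2  0.4  1.6 -0.   1.2 -0. ]
```

```bash
cat >> h.py <<'E'
from scipy.spatial.transform import Rotation as Rr
def rel(x,y,z,yaw):
    s=monitor.sense();R=Rr.from_euler('xyz',s['tcp_rot']);T=Rr.from_euler('xyz',[np.pi,0,yaw])
    dp=R.inv().apply(np.array([x,y,z])-s['eef_pos']);a=(R.inv()*T).as_rotvec()
    f=s['contact_force']
    print('t',round(s['clock'],2),'eef',np.round(s['eef_pos'],1),np.round(s['tcp_rot'],4),'open',round(float(s['opening']),3),'F',np.round(f,1)); print('dp',np.round(dp,1),'ang',np.round(a,4))
E
python3 -c "
from h import *
rel(580,-364,90,-1.536)"
```

```text
t 0.1 eef [ 229.2 -581.   230.6] [-3.1416e+00  1.2000e-03 -1.1950e+00] open 1.002 F [0.8 0.3 0.4]
dp [ -72.9 -405.9  140.7] ang [2.00e-04 1.20e-03 3.41e-01]
```

```bash
python3 -m inch '[{"dp":[-73,-406,60],"angular":[0,0,0.341],"fingers":0},{"dp":[-73,-406,60],"angular":[0,0,0.341],"fingers":0},{"dp":[-73,-406,60],"angular":[0,0,0.341],"fingers":0},{"dp":[-73,-406,60],"angular":[0,0,0.341],"fingers":0},{"dp":[-73,-406,60],"angular":[0,0,0.341],"fingers":0},{"dp":[-73,-406,60],"angular":[0,0,0.341],"fingers":0},{"dp":[-73,-406,60],"angular":[0,0,0.341],"fingers":0},{"dp":[-73,-406,60],"angular":[0,0,0.341],"fingers":0},{"dp":[-73,-406,60],"angular":[0,0,0.341],"fingers":0},{"dp":[-73,-406,60],"angular":[0,0,0.341],"fingers":0},{"dp":[-73,-406,140],"angular":[0,0,0.341],"fingers":0},{"dp":[-73,-406,140],"angular":[0,0,0.341],"fingers":0}]' 40; python3 -c "
from h import *
rel(580,-364,40,-1.536)"
```

```text
clock: 1.1
eef_pos: [583.7, -363.3, 91.6]
tcp_rot: [-3.138, -0.002, -1.533]
contact_force: [0.2, -0.0, -0.0]
opening: 1.0
t 1.1 eef [ 583.7 -363.3   91.6] [-3.1376e+00 -2.4000e-03 -1.5326e+00] open 1.0 F [ 0.2 -0.  -0. ]
dp [ 0.4  4.  51.6] ang [-0.004  -0.0024  0.0034]
```

```bash
python3 -m inch '[{"dp":[0,0,40],"angular":[0,0,0],"fingers":0},{"dp":[0,0,50],"angular":[0,0,0],"fingers":0},{"dp":[0,0,50],"angular":[0,0,0],"fingers":0},{"dp":[0,0,50],"angular":[0,0,0],"fingers":0}]'; python3 - <<'E'
from h import *
import cv2
rel(580,-364,7,-1.536)
p,d=vision.grab_frame('top');q,_=vision.grab_frame('side')
a=cv2.resize(p[115:185,330:430],(500,350),interpolation=cv2.INTER_CUBIC)
cv2.imwrite('pics/d1.png',a);cv2.imwrite('pics/d2.png',cv2.resize(q[200:340,260:440],(720,560),interpolation=cv2.INTER_CUBIC))
E
```

```text
clock: 1.43
eef_pos: [580.4, -364.8, 41.9]
tcp_rot: [3.141, 0.0, -1.536]
contact_force: [0.3, -0.1, 0.5]
opening: 1.003
t 1.43 eef [ 580.4 -364.8   41.9] [ 3.1414e+00  1.0000e-04 -1.5363e+00] open 1.003 F [ 0.3 -0.1  0.5]
dp [-0.8  0.4 34.9] ang [ 0.0002  0.0001 -0.0003]
```

View pics/d2.png

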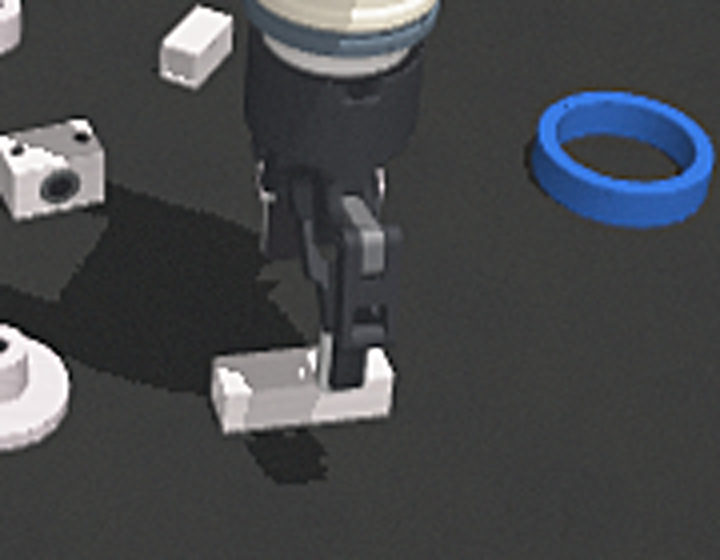

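```bash
python3 - <<'E'
from h import *
c=vision.camera_params('side')
def pr(X):
    q=c['R']@np.array(X)+c['t'];return ((c['fx']*q[0]/q[2]+c['cx']-260)*4,(c['fy']*q[1]/q[2]+c['cy']-200)*4)
for X in [(580,-364-50,55),(580,-364-57,56),(580,-364-43,55)]:print('tip',pr(X))
for a in (-41,41):
  for b in(-12.5,12.5):
    ca,sa=np.cos(.0345),np.sin(.0345)
    print(pr((580+a*ca-b*sa,-364+a*sa+b*ca,25)))
E
```

```text
tip (np.float64(335.77908523701194), np.float64(392.28717752529064))
tip (np.float64(340.0603247202662), np.float64(401.80312475105757))
tip (np.float64(331.7295916622859), np.float64(381.2908237185909))
(np.float64(227.1055933473492), np.float64(392.3971725621111))
(np.float64(214.4233910072346), np.float64(355.8492081276122))
(np.float64(394.35957619740816), np.float64(372.56598345502334))
(np.float64(377.88883998256483), np.float64(336.8716726023888))
```

View pics/d1.png

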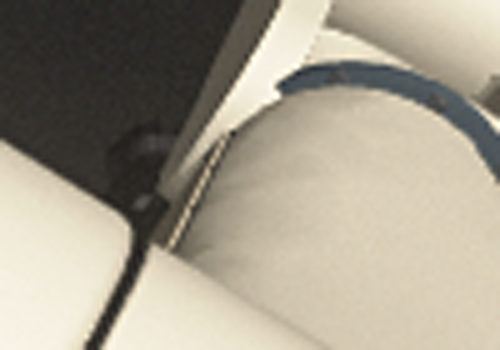

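The side view matches the projected model to about 3 mm: finger tip predicted at (336,392), seen near (345,388), with the tube between the jaws. Descending to grip.

```bash
python3 -m inch '[{"dp":[0,0,20],"angular":[0,0,0],"fingers":0},{"dp":[0,0,34],"angular":[0,0,0],"fingers":0},{"dp":[0,0,34],"angular":[0,0,0],"fingers":0},{"dp":[0,0,34],"angular":[0,0,0],"fingers":0},{"dp":[0,0,34],"angular":[0,0,0],"fingers":255},{"dp":[0,0,34],"angular":[0,0,0],"fingers":255},{"dp":[0,0,34],"angular":[0,0,0],"fingers":255},{"dp":[0,0,34],"angular":[0,0,0],"fingers":255},{"dp":[0,0,34],"angular":[0,0,0],"fingers":255},{"dp":[0,0,34],"angular":[0,0,0],"fingers":255},{"dp":[0,0,34],"angular":[0,0,0],"fingers":255},{"dp":[0,0,34],"angular":[0,0,0],"fingers":255}]' 40; python3 - <<'E'
from h import *
import cv2
rel(501,337,100,-1.598)
q,_=vision.grab_frame('side')
cv2.imwrite('pics/d3.png',cv2.resize(q[200:340,260:440],(720,560),interpolation=cv2.INTER_CUBIC))
E
```

```text
clock: 2.53
eef_pos: [580.6, -364.7, 7.9]
tcp_rot: [-3.141, -0.0, -1.536]
contact_force: [-0.0, -0.3, 5.9]
opening: 0.279
t 2.53 eef [ 580.6 -364.7    7.9] [-3.1408e+00 -5.0000e-04 -1.5360e+00] open 0.279 F [-0.  -0.3  5.9]
dp [-704.    55.1  -92.5] ang [-0.0008 -0.0005  0.062 ]
```

View pics/d3.png

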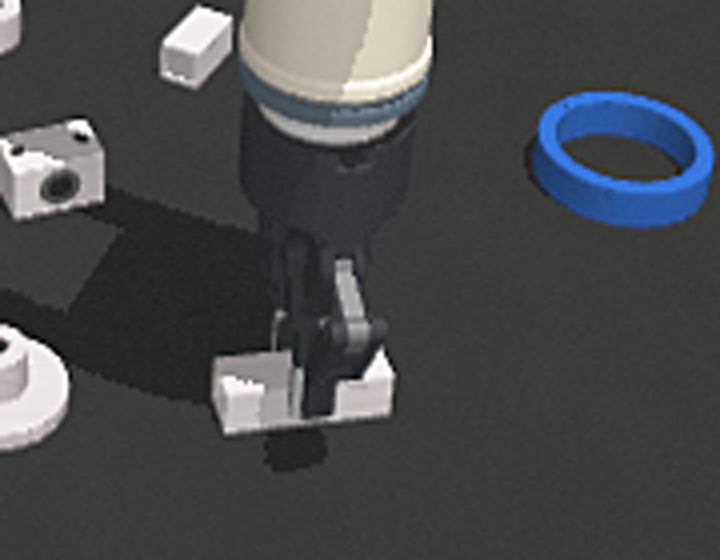

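Opening 0.279 (24 mm) shows the tube is gripped. Lifting and carrying it to the long pocket.

```bash
python3 -m inch '[{"dp":[0,0,-40],"angular":[0,0,0],"fingers":255},{"dp":[0,0,-80],"angular":[0,0,0],"fingers":255},{"dp":[-40,3,-92],"angular":[0,0,0.005],"fingers":255},{"dp":[-80,6,-92],"angular":[0,0,0.01],"fingers":255},{"dp":[-120,9,-92],"angular":[0,0,0.015],"fingers":255},{"dp":[-160,12,-92],"angular":[0,0,0.02],"fingers":255},{"dp":[-200,15,-92],"angular":[0,0,0.025],"fingers":255},{"dp":[-240,18,-92],"angular":[0,0,0.03],"fingers":255},{"dp":[-280,21,-92],"angular":[0,0,0.035],"fingers":255},{"dp":[-320,24,-92],"angular":[0,0,0.035],"fingers":255},{"dp":[-360,28,-92],"angular":[0,0,0.035],"fingers":255},{"dp":[-400,31,-92],"angular":[0,0,0.035],"fingers":255}]'; python3 -c "
from h import *
rel(501,337,100,-1.598)"
```

```text
clock: 3.58
eef_pos: [534.5, 36.0, 99.2]
tcp_rot: [3.141, -0.0, -1.571]
contact_force: [0.4, 1.0, -0.6]
opening: 0.279
t 3.58 eef [534.5  36.   99.2] [ 3.1412 -0.     -1.5711] open 0.279 F [ 0.4  1.  -0.6]
dp [-301.    33.6   -0.8] ang [ 0.0003 -0.      0.0269]
```

```bash
python3 -m inch '[{"dp":[-40,5,0],"angular":[0,0,0.027],"fingers":255},{"dp":[-80,9,0],"angular":[0,0,0.027],"fingers":255},{"dp":[-120,14,0],"angular":[0,0,0.027],"fingers":255},{"dp":[-160,18,0],"angular":[0,0,0.027],"fingers":255},{"dp":[-200,23,0],"angular":[0,0,0.027],"fingers":255},{"dp":[-240,27,0],"angular":[0,0,0.027],"fingers":255},{"dp":[-275,31,0],"angular":[0,0,0.027],"fingers":255},{"dp":[-302,34,0],"angular":[0,0,0.027],"fingers":255},{"dp":[-302,34,20],"angular":[0,0,0.027],"fingers":255},{"dp":[-302,34,50],"angular":[0,0,0.027],"fingers":255},{"dp":[-302,34,60],"angular":[0,0,0.027],"fingers":255},{"dp":[-302,34,60],"angular":[0,0,0.027],"fingers":255}]'; python3 - <<'E'
from h import *
import cv2
rel(501,337,18,-1.598)
p,_=vision.grab_frame('top')
cv2.imwrite('pics/e1.png',cv2.resize(p[110:220,95:235],(700,550),interpolation=cv2.INTER_CUBIC))
q,_=vision.grab_frame('side')
cv2.imwrite('pics/e2.png',cv2.resize(q[70:200,210:360],(690,598),interpolation=cv2.INTER_CUBIC))
E
```

```text
clock: 4.58
eef_pos: [499.1, 334.8, 36.4]
tcp_rot: [3.137, -0.003, -1.598]
contact_force: [-0.5, -0.7, -0.9]
opening: 0.279
t 4.58 eef [499.1 334.8  36.4] [ 3.1367 -0.0035 -1.5978] open 0.279 F [-0.5 -0.7 -0.9]
dp [-2.3 -1.9 18.4] ang [ 0.0049 -0.0035  0.0002]
```

View pics/e1.png

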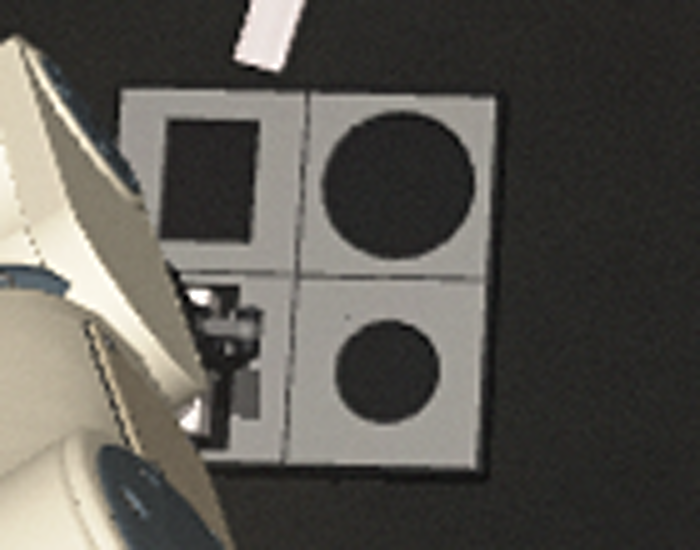

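View pics/e2.png

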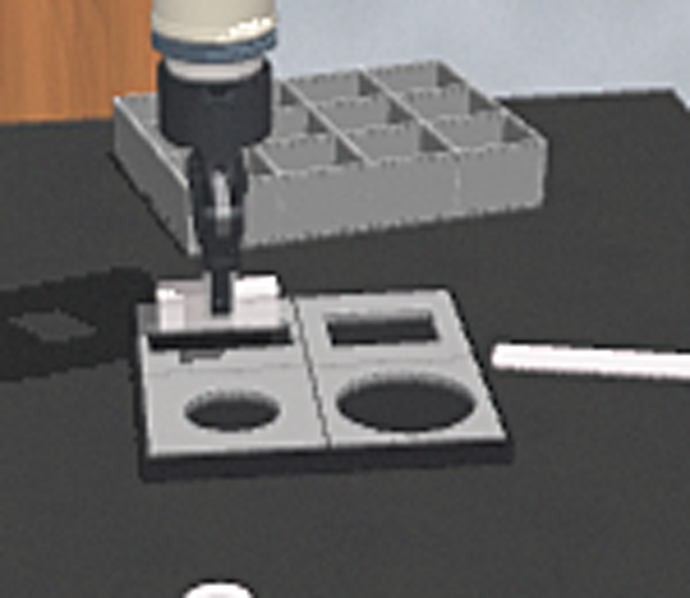

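The tube hangs level over the long pocket in both views (e2 near (218,305)). Settling, then lowering.

```bash
python3 -m inch '[{"dp":[0,0,0],"angular":[0,0,0],"fingers":255},{"dp":[0,0,0],"angular":[0,0,0],"fingers":255},{"dp":[0,0,10],"angular":[0,0,0],"fingers":255},{"dp":[0,0,18],"angular":[0,0,0],"fingers":255},{"dp":[0,0,18],"angular":[0,0,0],"fingers":255},{"dp":[0,0,18],"angular":[0,0,0],"fingers":255}]'; python3 -c "
from h import *
rel(501,337,17.5,-1.598)"
```

```text
clock: 5.18
eef_pos: [500.9, 335.8, 20.5]
tcp_rot: [3.14, -0.001, -1.598]
contact_force: [-0.4, 0.5, -0.0]
opening: 0.283
t 5.18 eef [500.9 335.8  20.5] [ 3.1403e+00 -8.0000e-04 -1.5982e+00] open 0.283 F [-0.4  0.5 -0. ]
dp [-1.2 -0.1  3. ] ang [ 0.0013 -0.0008 -0.0002]
```

```bash
python3 -m inch '[{"dp":[0,0,1.5],"angular":[0,0,0],"fingers":255},{"dp":[0,0,2.5],"angular":[0,0,0],"fingers":255},{"dp":[0,0,2.5],"angular":[0,0,0],"fingers":255}]'; python3 -c "
from h import *
rel(501,337,17.5,-1.598)"
```

```text
clock: 5.43
eef_pos: [501.4, 336.2, 18.7]
tcp_rot: [3.142, -0.0, -1.598]
contact_force: [-0.4, -0.6, -0.5]
opening: 0.283
t 5.43 eef [501.4 336.2  18.7] [ 3.1415 -0.     -1.598 ] open 0.283 F [-0.4 -0.6 -0.5]
dp [-0.8  0.4  1.2] ang [ 0.0001 -0.      0.    ]
```

```bash
python3 -m inch '[{"dp":[0,0,1],"angular":[0,0,0],"fingers":255},{"dp":[0,0,1],"angular":[0,0,0],"fingers":255},{"dp":[0,0,1],"angular":[0,0,0],"fingers":120},{"dp":[0,0,1],"angular":[0,0,0],"fingers":120},{"dp":[0,0,1],"angular":[0,0,0],"fingers":120},{"dp":[0,0,1],"angular":[0,0,0],"fingers":0},{"dp":[0,0,-20],"angular":[0,0,0],"fingers":0},{"dp":[0,0,-55],"angular":[0,0,0],"fingers":0},{"dp":[0,0,-80],"angular":[0,0,0],"fingers":0}]'; python3 -c "
from h import *
rel(632,-200,100,-1.598)"
```

```text
clock: 6.18
eef_pos: [501.4, 336.2, 100.2]
tcp_rot: [3.141, -0.0, -1.598]
contact_force: [1.1, 1.1, 0.4]
opening: 0.998
t 6.18 eef [501.4 336.2 100.2] [ 3.1413e+00 -2.0000e-04 -1.5980e+00] open 0.998 F [1.1 1.1 0.4]
dp [ 5.324e+02 -1.451e+02  2.000e-01] ang [ 0.0002 -0.0002 -0.    ]
```

```bash
python3 -m inch '[{"dp":[39,-10,0],"angular":[0,0,0],"fingers":0},{"dp":[78,-21,0],"angular":[0,0,0],"fingers":0},{"dp":[117,-32,0],"angular":[0,0,0],"fingers":0},{"dp":[156,-42,0],"angular":[0,0,0],"fingers":0},{"dp":[195,-53,0],"angular":[0,0,0],"fingers":0},{"dp":[234,-64,0],"angular":[0,0,0],"fingers":0},{"dp":[273,-74,0],"angular":[0,0,0],"fingers":0},{"dp":[312,-85,0],"angular":[0,0,0],"fingers":0},{"dp":[351,-96,0],"angular":[0,0,0],"fingers":0},{"dp":[390,-106,0],"angular":[0,0,0],"fingers":0},{"dp":[429,-117,0],"angular":[0,0,0],"fingers":0},{"dp":[468,-128,0],"angular":[0,0,0],"fingers":0}]'; python3 -m inch '[{"dp":[35,-9,0],"angular":[0,0,0],"fingers":0},{"dp":[64,-17,0],"angular":[0,0,0],"fingers":0},{"dp":[64,-17,0],"angular":[0,0,0],"fingers":0},{"dp":[64,-17,30],"angular":[0,0,0],"fingers":0},{"dp":[64,-17,50],"angular":[0,0,0],"fingers":0},{"dp":[64,-17,50],"angular":[0,0,0],"fingers":0},{"dp":[64,-17,50],"angular":[0,0,0],"fingers":0}]'; python3 - <<'E'
from h import *
import cv2
rel(632,-200,11,-1.598)
q,_=vision.grab_frame('side')
cv2.imwrite('pics/f1.png',cv2.resize(q[70:330,200:440],(554,600),interpolation=cv2.INTER_CUBIC))
p,_=vision.grab_frame('top')
cv2.imwrite('pics/f2.png',cv2.resize(p[110:220,95:355],(780,330),interpolation=cv2.INTER_CUBIC))
E
```

```text
clock: 7.18
eef_pos: [616.7, -137.2, 98.9]
tcp_rot: [-3.141, 0.0, -1.598]
contact_force: [0.7, 0.4, -0.2]
opening: 1.002
clock: 7.77
eef_pos: [630.9, -198.8, 47.9]
tcp_rot: [3.139, 0.001, -1.598]
contact_force: [-0.0, 0.2, -0.0]
opening: 1.0
t 7.77 eef [ 630.9 -198.8   47.9] [ 3.1389e+00  9.0000e-04 -1.5978e+00] open 1.0 F [-0.   0.2 -0. ]
dp [ 1.2 -1.3 36.9] ang [0.0027 0.0009 0.0002]
```

View pics/f1.png

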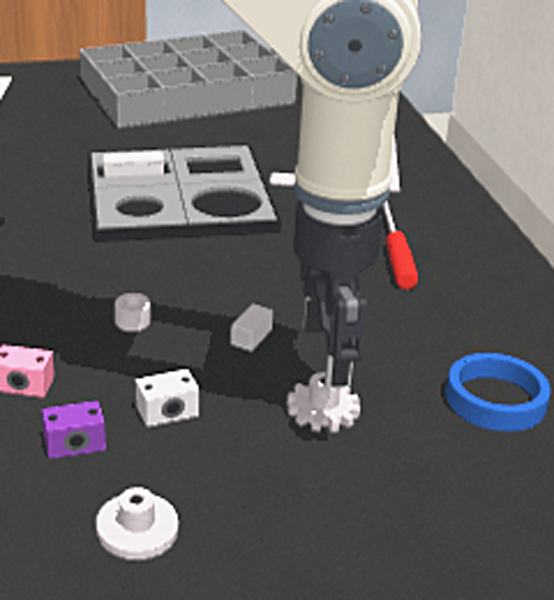

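View pics/f2.png

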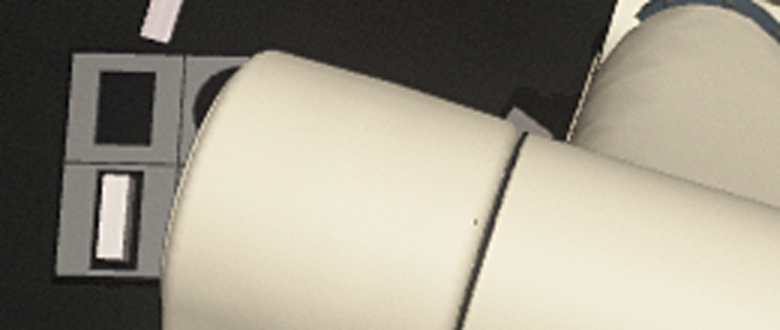

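f2 shows the tube lying inside the long pocket, at (115,215). f1 shows the toothed gear under the open jaws, at (324,405). Descending on the hub.

```bash
python3 -m inch '[{"dp":[0,0,0],"angular":[0,0,0],"fingers":0},{"dp":[0,0,20],"angular":[0,0,0],"fingers":0},{"dp":[0,0,37],"angular":[0,0,0],"fingers":0},{"dp":[0,0,37],"angular":[0,0,0],"fingers":0},{"dp":[0,0,37],"angular":[0,0,0],"fingers":255},{"dp":[0,0,37],"angular":[0,0,0],"fingers":255},{"dp":[0,0,37],"angular":[0,0,0],"fingers":255},{"dp":[0,0,37],"angular":[0,0,0],"fingers":255},{"dp":[0,0,37],"angular":[0,0,0],"fingers":255},{"dp":[0,0,37],"angular":[0,0,0],"fingers":255},{"dp":[0,0,37],"angular":[0,0,0],"fingers":255},{"dp":[0,0,37],"angular":[0,0,0],"fingers":255}]' 60; python3 - <<'E'
from h import *
import cv2
rel(611,221,100,-1.598)
q,_=vision.grab_frame('side')
cv2.imwrite('pics/f3.png',cv2.resize(q[200:280,290:400],(770,560),interpolation=cv2.INTER_CUBIC))
E
```

```text
clock: 8.87
eef_pos: [632.7, -199.9, 13.2]
tcp_rot: [-3.14, -0.001, -1.598]
contact_force: [-0.7, 0.5, 6.6]
opening: 0.329
t 8.87 eef [ 632.7 -199.9   13.2] [-3.1399e+00 -6.0000e-04 -1.5979e+00] open 0.329 F [-0.7  0.5  6.6]
dp [-420.1   32.9  -87.1] ang [-0.0017 -0.0006  0.0001]
```

View pics/f3.png

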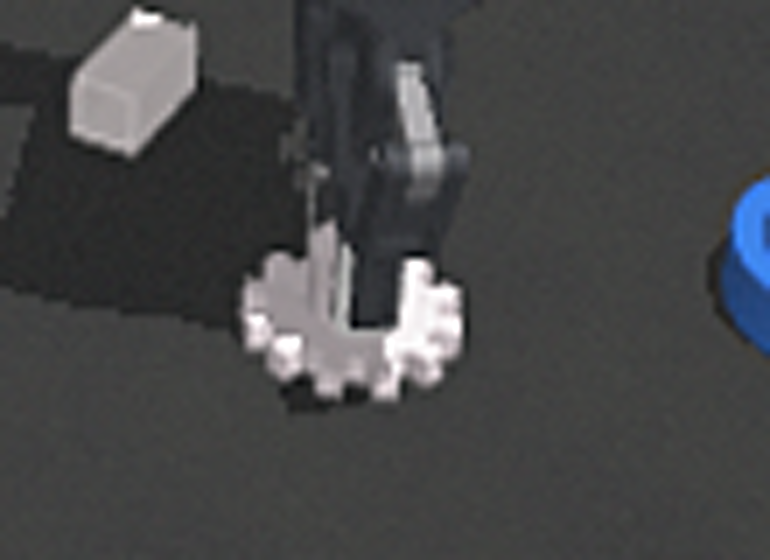

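```bash
python3 -m inch '[{"dp":[0,0,-25],"angular":[0,0,0],"fingers":255},{"dp":[0,0,-60],"angular":[0,0,0],"fingers":255},{"dp":[0,0,-87],"angular":[0,0,0],"fingers":255},{"dp":[-40,3,-87],"angular":[0,0,0],"fingers":255},{"dp":[-80,6,-87],"angular":[0,0,0],"fingers":255},{"dp":[-120,9,-87],"angular":[0,0,0],"fingers":255},{"dp":[-160,12,-87],"angular":[0,0,0],"fingers":255},{"dp":[-200,15,-87],"angular":[0,0,0],"fingers":255},{"dp":[-240,19,-87],"angular":[0,0,0],"fingers":255},{"dp":[-280,22,-87],"angular":[0,0,0],"fingers":255},{"dp":[-320,25,-87],"angular":[0,0,0],"fingers":255},{"dp":[-360,28,-87],"angular":[0,0,0],"fingers":255}]';python3 -m inch '[{"dp":[-35,3,0],"angular":[0,0,0],"fingers":255},{"dp":[-60,5,0],"angular":[0,0,0],"fingers":255},{"dp":[-60,5,0],"angular":[0,0,0],"fingers":255},{"dp":[-60,5,30],"angular":[0,0,0],"fingers":255},{"dp":[-60,5,50],"angular":[0,0,0],"fingers":255},{"dp":[-60,5,50],"angular":[0,0,0],"fingers":255},{"dp":[-60,5,50],"angular":[0,0,0],"fingers":255}]'; python3 - <<'E'
from h import *
import cv2
rel(611,221,23,-1.598)
q,_=vision.grab_frame('side')
cv2.imwrite('pics/g1.png',cv2.resize(q[70:200,210:360],(690,598),interpolation=cv2.INTER_CUBIC))
E
```

```text
clock: 9.92
eef_pos: [613.0, 162.9, 98.9]
tcp_rot: [3.141, -0.0, -1.598]
contact_force: [1.3, -0.3, -3.0]
opening: 0.324
clock: 10.5
eef_pos: [609.3, 220.4, 47.9]
tcp_rot: [3.139, -0.001, -1.598]
contact_force: [0.8, -0.0, -2.2]
opening: 0.326
t 10.5 eef [609.3 220.4  47.9] [ 3.1388e+00 -1.2000e-03 -1.5982e+00] open 0.326 F [ 0.8 -0.  -2.2]
dp [-0.7 -1.8 24.9] ang [ 0.0028 -0.0012 -0.0002]
```

View pics/g1.png

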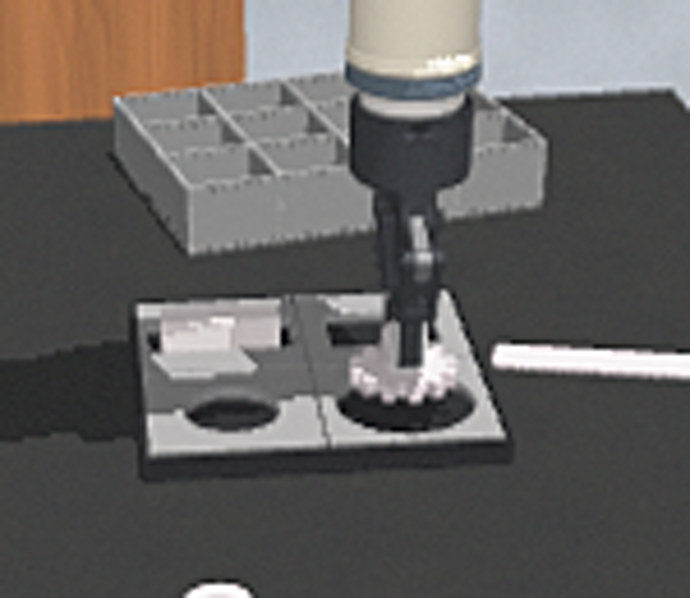

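The gear hangs level over the large round pocket (g1 (405,375)). Settling and lowering.

```bash
python3 -m inch '[{"dp":[0,0,0],"angular":[0,0,0],"fingers":255},{"dp":[0,0,0],"angular":[0,0,0],"fingers":255},{"dp":[0,0,12],"angular":[0,0,0],"fingers":255},{"dp":[0,0,22],"angular":[0,0,0],"fingers":255},{"dp":[0,0,23],"angular":[0,0,0],"fingers":255},{"dp":[0,0,24],"angular":[0,0,0],"fingers":255},{"dp":[0,0,24],"angular":[0,0,0],"fingers":255}]'; python3 -c "
from h import *
rel(611,221,23,-1.598)"
```

```text
clock: 11.13
eef_pos: [610.0, 221.1, 24.2]
tcp_rot: [3.141, -0.0, -1.598]
contact_force: [1.1, -1.1, -3.0]
opening: 0.329
t 11.13 eef [610.  221.1  24.2] [ 3.1407e+00 -3.0000e-04 -1.5980e+00] open 0.329 F [ 1.1 -1.1 -3. ]
dp [ 0.1 -1.   1.2] ang [ 0.0009 -0.0003 -0.    ]
```

```bash
python3 -m inch '[{"dp":[0,0,1],"angular":[0,0,0],"fingers":255},{"dp":[0,0,1],"angular":[0,0,0],"fingers":255},{"dp":[0,0,1],"angular":[0,0,0],"fingers":120},{"dp":[0,0,1],"angular":[0,0,0],"fingers":120},{"dp":[0,0,1],"angular":[0,0,0],"fingers":120},{"dp":[0,0,1],"angular":[0,0,0],"fingers":0},{"dp":[0,0,-20],"angular":[0,0,0],"fingers":0},{"dp":[0,0,-55],"angular":[0,0,0],"fingers":0},{"dp":[0,0,-76],"angular":[0,0,0],"fingers":0},{"dp":[0,0,-76],"angular":[0,0,0],"fingers":0}]'; python3 -c "
from h import *
rel(463.3,-20,100,-1.598)"
```

```text
clock: 11.97
eef_pos: [613.4, 222.3, 106.0]
tcp_rot: [-3.134, 0.003, -1.598]
contact_force: [0.9, -0.5, -0.0]
opening: 0.997
t 11.97 eef [613.4 222.3 106. ] [-3.1343e+00  2.9000e-03 -1.5980e+00] open 0.997 F [ 0.9 -0.5 -0. ]
dp [246.3 143.5   4.3] ang [-0.0073  0.0029  0.    ]
```

```bash
python3 -m inch '[{"dp":[33,19,0],"angular":[0,0,0],"fingers":0},{"dp":[66,38,0],"angular":[0,0,0],"fingers":0},{"dp":[99,57,0],"angular":[0,0,0],"fingers":0},{"dp":[132,76,0],"angular":[0,0,0],"fingers":0},{"dp":[165,95,0],"angular":[0,0,0],"fingers":0},{"dp":[198,114,0],"angular":[0,0,0],"fingers":0},{"dp":[230,132,0],"angular":[0,0,0],"fingers":0},{"dp":[245,140,0],"angular":[0,0,0],"fingers":0},{"dp":[245,140,30],"angular":[0,0,0],"fingers":0},{"dp":[245,140,52],"angular":[0,0,0],"fingers":0},{"dp":[245,140,52],"angular":[0,0,0],"fingers":0},{"dp":[245,140,52],"angular":[0,0,0],"fingers":0}]'; python3 - <<'E'
from h import *
import cv2
rel(463.3,-20,8,-1.598)
q,_=vision.grab_frame('side')
cv2.imwrite('pics/h1.png',cv2.resize(q[70:260,200:400],(630,598),interpolation=cv2.INTER_CUBIC))
p,_=vision.grab_frame('top')
cv2.imwrite('pics/h2.png',cv2.resize(p[110:220,95:355],(780,330),interpolation=cv2.INTER_CUBIC))
E
```

```text
clock: 12.97
eef_pos: [462.8, -19.9, 48.2]
tcp_rot: [3.139, 0.0, -1.598]
contact_force: [0.1, -0.0, -1.2]
opening: 1.003
t 12.97 eef [462.8 -19.9  48.2] [ 3.1389e+00  1.0000e-04 -1.5981e+00] open 1.003 F [ 0.1 -0.  -1.2]
dp [ 0.1 -0.6 40.2] ang [ 0.0027  0.0001 -0.0001]
```

View pics/h1.png

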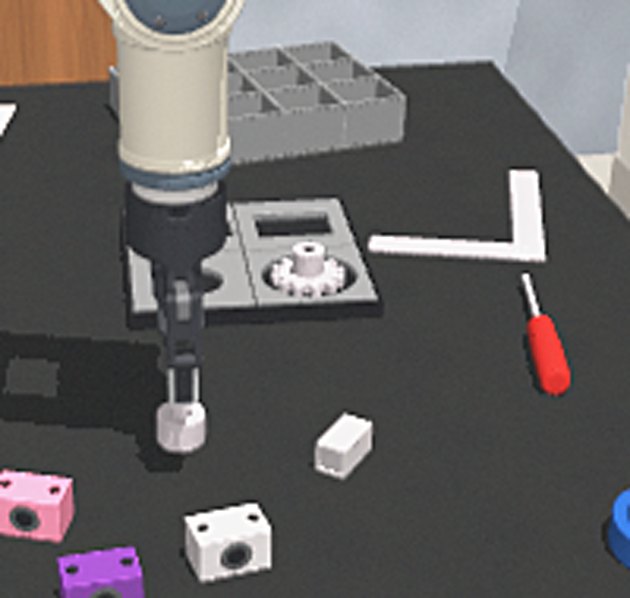

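View pics/h2.png

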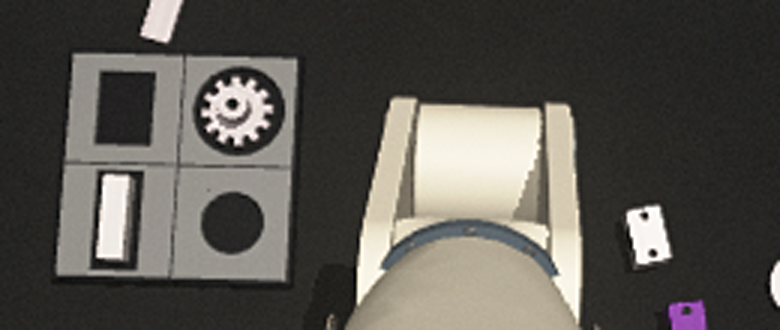

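The gear is centred in its pocket (h2 (235,107)), and the jaws straddle the collar (h1 (182,428)). Gripping the collar.

```bash
python3 -m inch '[{"dp":[0,0,0],"angular":[0,0,0],"fingers":0},{"dp":[0,0,22],"angular":[0,0,0],"fingers":0},{"dp":[0,0,41],"angular":[0,0,0],"fingers":0},{"dp":[0,0,42],"angular":[0,0,0],"fingers":0},{"dp":[0,0,42],"angular":[0,0,0],"fingers":255},{"dp":[0,0,42],"angular":[0,0,0],"fingers":255},{"dp":[0,0,42],"angular":[0,0,0],"fingers":255},{"dp":[0,0,42],"angular":[0,0,0],"fingers":255},{"dp":[0,0,42],"angular":[0,0,0],"fingers":255},{"dp":[0,0,42],"angular":[0,0,0],"fingers":255},{"dp":[0,0,42],"angular":[0,0,0],"fingers":255}]' 50; python3 - <<'E'
from h import *
rel(498,224,100,-1.598)
E
```

```text
clock: 13.98
eef_pos: [464.6, -19.9, 8.2]
tcp_rot: [-3.14, -0.0, -1.598]
contact_force: [-2.2, 0.5, 13.4]
opening: 0.443
t 13.98 eef [464.6 -19.9   8.2] [-3.1397e+00 -1.0000e-04 -1.5977e+00] open 0.443 F [-2.2  0.5 13.4]
dp [-244.7  -27.   -91.8] ang [-0.0019 -0.0001  0.0003]
```

```bash
python3 -m inch '[{"dp":[0,0,-25],"angular":[0,0,0],"fingers":255},{"dp":[0,0,-60],"angular":[0,0,0],"fingers":255},{"dp":[0,0,-80],"angular":[0,0,0],"fingers":255},{"dp":[-40,-4,-80],"angular":[0,0,0],"fingers":255},{"dp":[-80,-8,-80],"angular":[0,0,0],"fingers":255},{"dp":[-120,-13,-80],"angular":[0,0,0],"fingers":255},{"dp":[-160,-17,-80],"angular":[0,0,0],"fingers":255},{"dp":[-200,-22,-80],"angular":[0,0,0],"fingers":255},{"dp":[-230,-26,-80],"angular":[0,0,0],"fingers":255},{"dp":[-245,-28,-80],"angular":[0,0,0],"fingers":255},{"dp":[-245,-28,-60],"angular":[0,0,0],"fingers":255},{"dp":[-245,-28,-40],"angular":[0,0,0],"fingers":255}]';python3 -m inch '[{"dp":[0,0,0],"angular":[0,0,0],"fingers":255},{"dp":[0,0,0],"angular":[0,0,0],"fingers":255}]'; python3 - <<'E'
from h import *
import cv2
rel(498,224,18.2,-1.598)
q,_=vision.grab_frame('side')
cv2.imwrite('pics/i1.png',cv2.resize(q[70:200,210:360],(690,598),interpolation=cv2.INTER_CUBIC))
E
```

```text
clock: 14.98
eef_pos: [499.5, 225.7, 47.7]
tcp_rot: [-3.138, 0.001, -1.596]
contact_force: [-1.0, -0.7, -1.2]
opening: 0.448
clock: 15.15
eef_pos: [497.4, 223.4, 46.4]
tcp_rot: [3.139, -0.001, -1.598]
contact_force: [0.5, 0.5, -1.2]
opening: 0.443
t 15.15 eef [497.4 223.4  46.4] [ 3.1392e+00 -1.2000e-03 -1.5982e+00] open 0.443 F [ 0.5  0.5 -1.2]
dp [-0.6 -0.7 28.2] ang [ 0.0024 -0.0012 -0.0002]
```

View pics/i1.png

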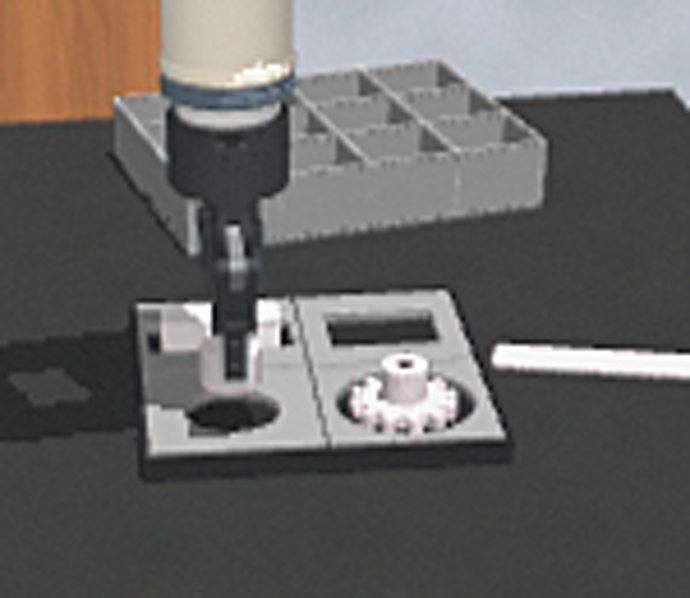

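The collar is upright over the small round pocket (i1 (230,370)). Lowering.

```bash
python3 -m inch '[{"dp":[0,0,12],"angular":[0,0,0],"fingers":255},{"dp":[0,0,22],"angular":[0,0,0],"fingers":255},{"dp":[0,0,26],"angular":[0,0,0],"fingers":255},{"dp":[0,0,26],"angular":[0,0,0],"fingers":255},{"dp":[0,0,26],"angular":[0,0,0],"fingers":255}]'; python3 -c "
from h import *
rel(498,224,18.2,-1.598)"
```

```text
clock: 15.62
eef_pos: [498.2, 224.0, 20.5]
tcp_rot: [3.141, -0.0, -1.598]
contact_force: [-0.1, 0.4, -1.9]
opening: 0.45
t 15.62 eef [498.2 224.   20.5] [ 3.1409e+00 -4.0000e-04 -1.5981e+00] open 0.45 F [-0.1  0.4 -1.9]
dp [0.  0.2 2.3] ang [ 0.0007 -0.0004 -0.0001]
```

```bash
python3 -m inch '[{"dp":[0,0,1],"angular":[0,0,0],"fingers":255},{"dp":[0,0,2],"angular":[0,0,0],"fingers":255},{"dp":[0,0,2],"angular":[0,0,0],"fingers":255},{"dp":[0,0,2],"angular":[0,0,0],"fingers":80},{"dp":[0,0,2],"angular":[0,0,0],"fingers":80},{"dp":[0,0,2],"angular":[0,0,0],"fingers":80},{"dp":[0,0,2],"angular":[0,0,0],"fingers":0},{"dp":[0,0,-20],"angular":[0,0,0],"fingers":0},{"dp":[0,0,-55],"angular":[0,0,0],"fingers":0},{"dp":[0,0,-80],"angular":[0,0,0],"fingers":0},{"dp":[0,0,-80],"angular":[0,0,0],"fingers":0},{"dp":[0,0,-80],"angular":[0,0,0],"fingers":0}]'; python3 -c "
from h import *
rel(481,-184.5,100,-1.38)"
```

```text
clock: 16.62
eef_pos: [499.5, 224.7, 102.3]
tcp_rot: [-3.138, 0.002, -1.598]
contact_force: [-0.2, 0.2, -0.4]
opening: 0.999
t 16.62 eef [499.5 224.7 102.3] [-3.1384e+00  1.5000e-03 -1.5980e+00] open 0.999 F [-0.2  0.2 -0.4]
dp [409.6   7.3   1.7] ang [-0.0033  0.0012 -0.218 ]
```

```bash
python3 -m inch '[{"dp":[40,1,0],"angular":[0,0,-0.03],"fingers":0},{"dp":[80,1,0],"angular":[0,0,-0.06],"fingers":0},{"dp":[120,2,0],"angular":[0,0,-0.09],"fingers":0},{"dp":[160,2,0],"angular":[0,0,-0.12],"fingers":0},{"dp":[200,3,0],"angular":[0,0,-0.15],"fingers":0},{"dp":[240,4,0],"angular":[0,0,-0.18],"fingers":0},{"dp":[280,5,0],"angular":[0,0,-0.21],"fingers":0},{"dp":[320,6,0],"angular":[0,0,-0.218],"fingers":0},{"dp":[360,6,0],"angular":[0,0,-0.218],"fingers":0},{"dp":[395,6,0],"angular":[0,0,-0.218],"fingers":0},{"dp":[409,6,0],"angular":[0,0,-0.218],"fingers":0},{"dp":[409,6,0],"angular":[0,0,-0.218],"fingers":0}]'; python3 -m inch '[{"dp":[0,0,30],"angular":[0,0,0],"fingers":0},{"dp":[0,0,45],"angular":[0,0,0],"fingers":0},{"dp":[0,0,45],"angular":[0,0,0],"fingers":0},{"dp":[0,0,45],"angular":[0,0,0],"fingers":0}]'; python3 - <<'E'
from h import *
import cv2
rel(481,-184.5,10,-1.38)
q,_=vision.grab_frame('side')
cv2.imwrite('pics/j1.png',cv2.resize(q[170:280,180:340],(800,550),interpolation=cv2.INTER_CUBIC))
p,_=vision.grab_frame('top')
cv2.imwrite('pics/j2.png',cv2.resize(p[110:280,95:355],(780,510),interpolation=cv2.INTER_CUBIC))
E
```

```text
clock: 17.62
eef_pos: [480.5, -187.2, 99.6]
tcp_rot: [3.14, 0.0, -1.383]
contact_force: [1.1, -0.1, -0.2]
opening: 1.001
clock: 17.95
eef_pos: [480.1, -183.2, 54.6]
tcp_rot: [3.139, 0.002, -1.379]
contact_force: [0.1, 0.4, -0.1]
opening: 1.003
t 17.95 eef [ 480.1 -183.2   54.6] [ 3.1387e+00  2.0000e-03 -1.3794e+00] open 1.003 F [ 0.1  0.4 -0.1]
dp [ 1.5 -0.8 44.6] ang [0.0029 0.002  0.0006]
```

View pics/j1.png

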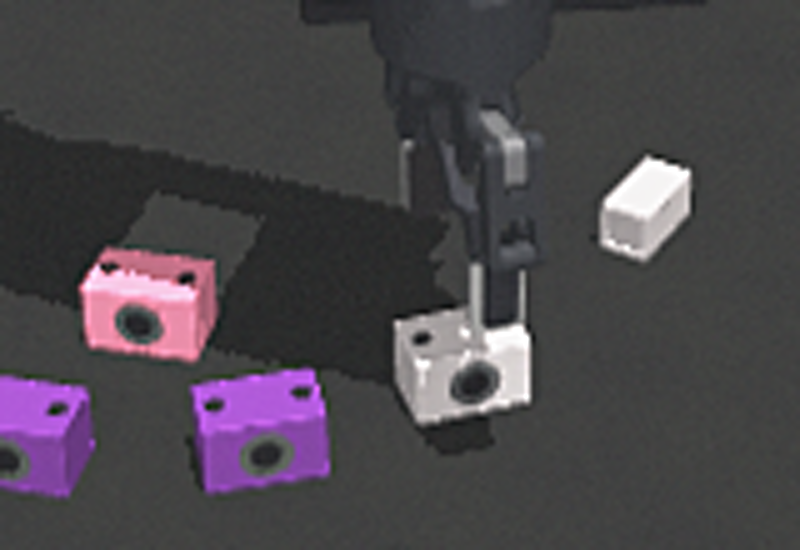

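View pics/j2.png

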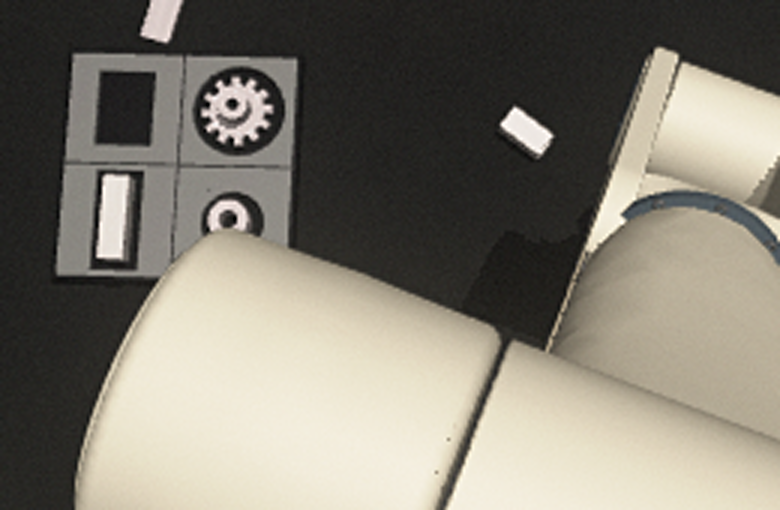

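The collar is in its pocket (j2 (230,216)). The jaws straddle the bare aluminium block (j1 (465,360)) and stay clear of the purple ones. Gripping.

```bash
python3 -m inch '[{"dp":[0,0,0],"angular":[0,0,0],"fingers":0},{"dp":[0,0,25],"angular":[0,0,0],"fingers":0},{"dp":[0,0,46],"angular":[0,0,0],"fingers":0},{"dp":[0,0,46],"angular":[0,0,0],"fingers":0},{"dp":[0,0,46],"angular":[0,0,0],"fingers":255},{"dp":[0,0,46],"angular":[0,0,0],"fingers":255},{"dp":[0,0,46],"angular":[0,0,0],"fingers":255},{"dp":[0,0,46],"angular":[0,0,0],"fingers":255},{"dp":[0,0,46],"angular":[0,0,0],"fingers":255},{"dp":[0,0,46],"angular":[0,0,0],"fingers":255},{"dp":[0,0,46],"angular":[0,0,0],"fingers":255}]' 50; python3 - <<'E'
from h import *
rel(614,334,100,-1.598)
E
```

```text
clock: 18.97
eef_pos: [482.1, -184.7, 11.1]
tcp_rot: [-3.14, -0.001, -1.38]
contact_force: [-0.3, 0.6, 8.8]
opening: 0.39
t 18.97 eef [ 482.1 -184.7   11.1] [-3.1399e+00 -1.0000e-03 -1.3800e+00] open 0.39 F [-0.3  0.6  8.8]
dp [-484.2 -228.   -89. ] ang [-0.0018 -0.0008  0.218 ]
```

```bash
python3 -m inch '[{"dp":[0,0,-25],"angular":[0,0,0],"fingers":255},{"dp":[0,0,-60],"angular":[0,0,0],"fingers":255},{"dp":[0,0,-89],"angular":[0,0,0],"fingers":255},{"dp":[-36,-17,-89],"angular":[0,0,0.02],"fingers":255},{"dp":[-72,-34,-89],"angular":[0,0,0.04],"fingers":255},{"dp":[-108,-51,-89],"angular":[0,0,0.06],"fingers":255},{"dp":[-144,-68,-89],"angular":[0,0,0.08],"fingers":255},{"dp":[-180,-85,-89],"angular":[0,0,0.1],"fingers":255},{"dp":[-216,-102,-89],"angular":[0,0,0.12],"fingers":255},{"dp":[-252,-119,-89],"angular":[0,0,0.14],"fingers":255},{"dp":[-288,-136,-89],"angular":[0,0,0.16],"fingers":255},{"dp":[-310,-146,-89],"angular":[0,0,0.18],"fingers":255}]';python3 -m inch '[{"dp":[0,0,0],"angular":[0,0,0],"fingers":255},{"dp":[0,0,0],"angular":[0,0,0],"fingers":255}]'; python3 - <<'E'
from h import *
rel(614,334,100,-1.598)
E
```

```text
clock: 19.97
eef_pos: [566.8, 151.4, 99.6]
tcp_rot: [-3.14, 0.001, -1.56]
contact_force: [0.6, -0.2, -1.7]
opening: 0.388
clock: 20.13
eef_pos: [565.8, 148.9, 99.0]
tcp_rot: [-3.141, -0.0, -1.557]
contact_force: [-0.4, 0.1, -1.2]
opening: 0.384
t 20.13 eef [565.8 148.9  99. ] [-3.1413 -0.     -1.5573] open 0.384 F [-0.4  0.1 -1.2]
dp [-184.5  -50.7   -1. ] ang [-0.0003 -0.      0.0407]
```

```bash
python3 -m inch '[{"dp":[-36,-10,0],"angular":[0,0,0.04],"fingers":255},{"dp":[-72,-20,0],"angular":[0,0,0.04],"fingers":255},{"dp":[-108,-30,0],"angular":[0,0,0.04],"fingers":255},{"dp":[-144,-40,0],"angular":[0,0,0.04],"fingers":255},{"dp":[-174,-48,0],"angular":[0,0,0.04],"fingers":255},{"dp":[-185,-51,0],"angular":[0,0,0.04],"fingers":255},{"dp":[-185,-51,0],"angular":[0,0,0.04],"fingers":255},{"dp":[-185,-51,30],"angular":[0,0,0.04],"fingers":255},{"dp":[-185,-51,50],"angular":[0,0,0.04],"fingers":255},{"dp":[-185,-51,50],"angular":[0,0,0.04],"fingers":255},{"dp":[-185,-51,50],"angular":[0,0,0.04],"fingers":255}]'; python3 - <<'E'
from h import *
import cv2
rel(614,334,21,-1.598)
q,_=vision.grab_frame('side')
cv2.imwrite('pics/k1.png',cv2.resize(q[70:200,210:360],(690,598),interpolation=cv2.INTER_CUBIC))
p,_=vision.grab_frame('top')
cv2.imwrite('pics/k2.png',cv2.resize(p[110:220,95:235],(700,550),interpolation=cv2.INTER_CUBIC))
E
```

```text
clock: 21.05
eef_pos: [613.8, 330.6, 47.9]
tcp_rot: [3.139, -0.002, -1.601]
contact_force: [-0.6, 1.2, -1.3]
opening: 0.386
t 21.05 eef [613.8 330.6  47.9] [ 3.1386e+00 -2.1000e-03 -1.6013e+00] open 0.386 F [-0.6  1.2 -1.3]
dp [-3.4 -0.2 26.9] ang [ 0.003  -0.0021 -0.0033]
```

View pics/k1.png

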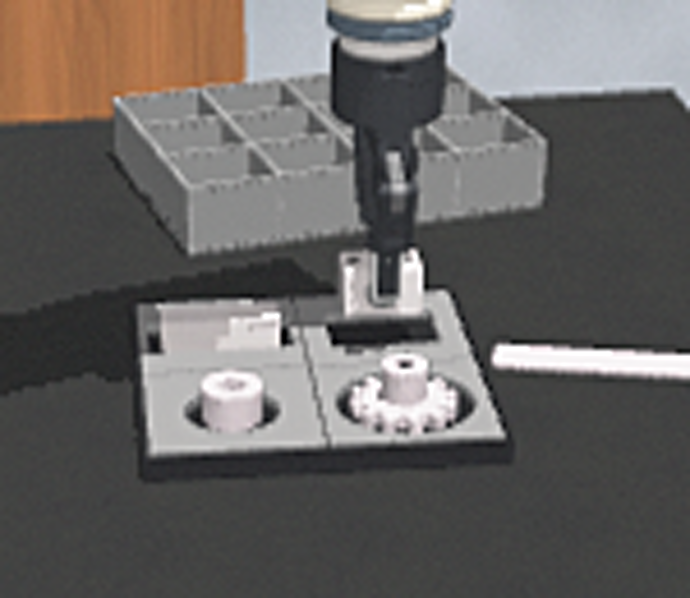

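View pics/k2.png

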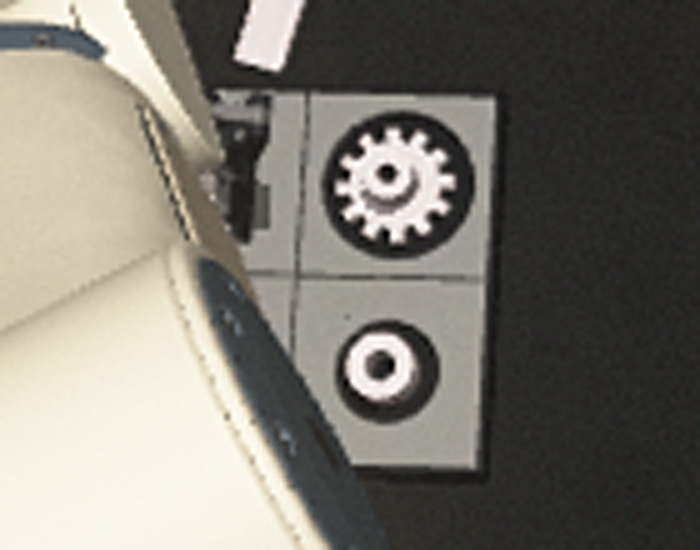

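The block hangs over the short pocket (k1 (382,285)). Settling and lowering with a small y correction.

```bash
python3 -m inch '[{"dp":[-1,0,0],"angular":[0,0,0],"fingers":255},{"dp":[-1,0,0],"angular":[0,0,0],"fingers":255},{"dp":[-1,0,12],"angular":[0,0,0],"fingers":255},{"dp":[-1,0,22],"angular":[0,0,0],"fingers":255},{"dp":[-1,0,25],"angular":[0,0,0],"fingers":255},{"dp":[-1,0,25],"angular":[0,0,0],"fingers":255},{"dp":[-1,0,25],"angular":[0,0,0],"fingers":255}]'; python3 -c "
from h import *
rel(614,334,21,-1.598)"
```

```text
clock: 21.73
eef_pos: [614.4, 334.0, 23.0]
tcp_rot: [3.141, -0.001, -1.6]
contact_force: [0.3, 0.5, -1.6]
opening: 0.386
t 21.73 eef [614.4 334.   23. ] [ 3.1405e+00 -6.0000e-04 -1.5999e+00] open 0.386 F [ 0.3  0.5 -1.6]
dp [0.1 0.4 2. ] ang [ 0.0011 -0.0006 -0.0019]
```

```bash
python3 -m inch '[{"dp":[0,0,1],"angular":[0,0,0],"fingers":255},{"dp":[0,0,1.5],"angular":[0,0,0],"fingers":255},{"dp":[0,0,1.5],"angular":[0,0,0],"fingers":255},{"dp":[0,0,1.5],"angular":[0,0,0],"fingers":90},{"dp":[0,0,1.5],"angular":[0,0,0],"fingers":90},{"dp":[0,0,1.5],"angular":[0,0,0],"fingers":90},{"dp":[0,0,1.5],"angular":[0,0,0],"fingers":0},{"dp":[0,0,-20],"angular":[0,0,0],"fingers":0},{"dp":[0,0,-55],"angular":[0,0,0],"fingers":0},{"dp":[0,0,-95],"angular":[0,0,0],"fingers":0},{"dp":[0,0,-130],"angular":[0,0,0],"fingers":0},{"dp":[0,0,-130],"angular":[0,0,0],"fingers":0}]'; python3 -m inch '[{"dp":[40,20,0],"angular":[0,0,0],"fingers":0},{"dp":[80,40,0],"angular":[0,0,0],"fingers":0},{"dp":[115,60,0],"angular":[0,0,0],"fingers":0},{"dp":[150,80,0],"angular":[0,0,0],"fingers":0},{"dp":[185,100,0],"angular":[0,0,0],"fingers":0},{"dp":[220,120,0],"angular":[0,0,0],"fingers":0},{"dp":[255,140,0],"angular":[0,0,0],"fingers":0},{"dp":[290,160,0],"angular":[0,0,0],"fingers":0},{"dp":[325,160,0],"angular":[0,0,0],"fingers":0},{"dp":[350,160,0],"angular":[0,0,0],"fingers":0},{"dp":[350,160,0],"angular":[0,0,0],"fingers":0},{"dp":[350,160,0],"angular":[0,0,0],"fingers":0}]'; python3 - <<'E'
from h import *
import cv2
rel(463,0,150,-1.598)
q,d2=vision.grab_frame('side')
cv2.imwrite('pics/l1.png',cv2.resize(q[80:200,220:350],(650,600),interpolation=cv2.INTER_CUBIC))
p,d=vision.grab_frame('top')
cv2.imwrite('pics/l2.png',cv2.resize(p[120:210,105:205],(660,594),interpolation=cv2.INTER_CUBIC))
cv2.imwrite('pics/l3.png',cv2.resize(p,(800,600)))
c=vision.camera_params('top')
v,u=np.mgrid[:384,:512]
X=np.stack([(u-c['cx'])/c['fx']*d,(v-c['cy'])/c['fy']*d,d],-1)-c['t'];X=X@c['R']
np.save('X.npy',X)
for n,(x,y) in dict(tube=(501,337),block=(614,334),gear=(611,221),collar=(498,224)).items():
    m=(np.hypot(X[...,0]-x,X[...,1]-y)<52)&(X[...,2]>26)
    if n=='gear':m=(np.hypot(X[...,0]-x,X[...,1]-y)<52)&(X[...,2]>35)
    P=X[m];
    A=np.c_[P[:,:2]-P[:,:2].mean(0),np.ones(len(P))]
    zs=P[P[:,2]>np.percentile(P[:,2],20)]
    A=np.c_[zs[:,:2]-zs[:,:2].mean(0),np.ones(len(zs))];k=np.linalg.lstsq(A,zs[:,2],rcond=None)[0]
    print(n,len(P),'c',np.round(P[:,:2].mean(0),1),'topz',round(np.median(P[:,2]),1),'slope',np.round(k[:2],3))
E
```

```text
clock: 22.73
eef_pos: [618.8, 336.3, 162.3]
tcp_rot: [-3.131, 0.006, -1.6]
contact_force: [1.8, 0.9, 0.9]
opening: 0.997
clock: 23.73
eef_pos: [444.8, -12.0, 154.0]
tcp_rot: [-3.141, 0.0, -1.603]
contact_force: [0.2, 0.6, -1.3]
opening: 1.0
t 23.73 eef [444.8 -12.  154. ] [-3.1408e+00  1.0000e-04 -1.6029e+00] open 1.0 F [ 0.2  0.6 -1.3]
dp [-12.6 -17.8   4. ] ang [-0.0008  0.0001 -0.0049]
tube 265 c [501.3 336. ] topz 35.1 slope [0.003 0.024]
block 251 c [611.4 332.8] topz 43.7 slope [-0.002 -0.026]
gear 88 c [609.7 221.2] topz 43.4 slope [-0.004  0.03 ]
collar 130 c [497.  224.2] topz 35.9 slope [-0.011 -0.003]
```

View pics/l1.png

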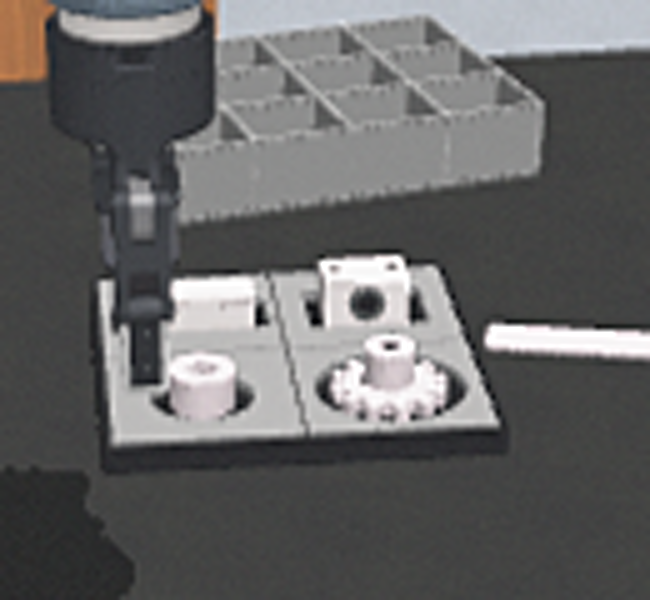

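View pics/l2.png

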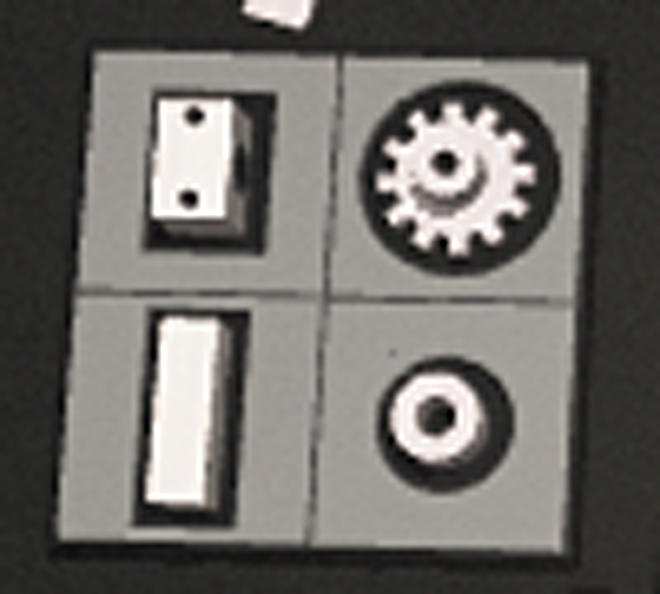

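View pics/l3.png

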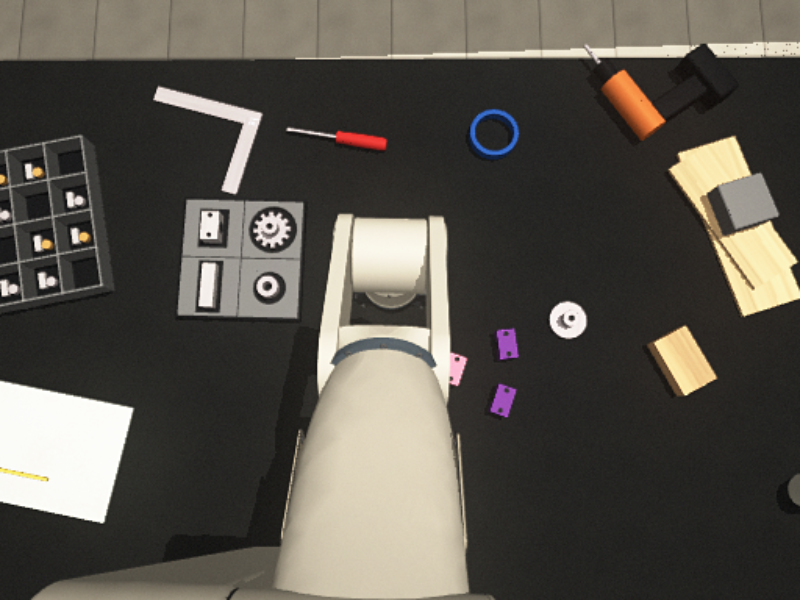

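The depth check gives top heights of 35.1, 43.7, 43.4 and 35.9 mm for the tube, block, gear and collar, against 35, 44, 44 and 36 expected on the floors. All four are level and inside their pockets. I'll settle the arm and hand in.

```bash
python3 -m inch '[{"dp":[0,0,0],"angular":[0,0,0],"fingers":0},{"dp":[0,0,0],"angular":[0,0,0],"fingers":0},{"dp":[0,0,0],"angular":[0,0,0],"fingers":0}]'; python3 -c "
from rig import sign_off
print(sign_off())"
```

```text
clock: 24.08
eef_pos: [444.8, -10.2, 153.7]
tcp_rot: [3.141, 0.0, -1.599]
contact_force: [-0.0, 0.4, -0.6]
opening: 1.003
the job is handed in; nothing more can be done
None
```

I packed all four parts into their own pockets, same side up, and handed the job in at about 24 s of the 118 s allowed.

| Part | Pocket | Top height measured (mm) | Height expected on the pocket floor (mm) | Offset from pocket centre |
|---|---|---|---|---|
| Long tube | Long narrow | 35.1 | 35 | about 1 mm |
| Gear | Large round | 43.4 | 44 | about 1.5 mm |
| Collar | Small round | 35.9 | 36 | about 1 mm |
| Bearing block | Short wide | 43.7 | 44 | about 3 mm |

- **Pockets:** the last top and side pictures show each part level and clear of its pocket edges.
- **Smooth wheel:** I never reached for it, and the last top picture shows it where it lay.
- **Short tube:** I never touched it. The arm hid it in the last top picture, so its last sighting, where it first lay, is from just before I gripped the block.
- **Forces:** the largest force I read was about 13 N, while gripping the collar. No check failed.

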